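# Count along the caddy and push the teat case into the third gap

### The arm

A 7-joint arm with a two-finger parallel gripper is mounted at the origin on the work surface. World frame = base frame: x ahead of the robot, y to its left, z up, the work surface at z = 0. Lengths are in m, angles in rad, forces in N, time in s.
With the tool pointing down it reaches from about 0.425 to 0.925 m from the base axis. Payload 6.8 kg.
Tool frame: the origin (TCP) lies at the centre of the arm's flange, where the gripper is bolted on; the fingertips stand 173 mm ahead of it and the grasp point (between the pads) lies 155 mm ahead of it (finger_overhang is the distance from the TCP to the fingertips, in m); y points along the fingers, z is the direction in which the jaws open and shut, and the axes are right-handed (so a half turn about y gives the same grasp; the last joint's range is limited). The gripper opens to 85 mm and grips with 20 to 120 N. Pads are 22 mm wide; open, the fingers measure 114 mm over their backs; the gripper's body (76 mm by 85 mm) begins 54 mm behind the grasp point. The pads swing forward as they close: fully open they stand 13 mm farther back than shut.
Start: joints at [-1.396, 0.477, 0.022, 1.555, -0.011, 1.109, -0.083], TCP at [0.188, 0.648, 0.405] pointing down, gripper open.
Joint ranges: [-2.96, 2.96], [-0.34, 2.1], [-1.41, 1.46], [0.24, 2.44], [-1.37, 4.51], [0.17, 1.92], [-2.96, 2.96]. Speed limits (rad/s): [2.39, 2.39, 3.14, 3.14, 3.14, 3.14, 3.14].

### API

Orientations are given as a rotation vector (axis times angle).
In Python, from bench import get_obs, grab_frame, hand_in, finger_overhang gives the robot as it stands. The module is installed in compiled form; this text tells all that it offers.
- The arm moves only by the shell command python3 -m jog 'ROWS' [FORCE]. ROWS is JSON, a list of rows, each a list of 3 entries, a list of its own where there are three numbers: the shift along the tool's x, y, z in cm, then the turn about the tool's y in rad, then the gripper command: -1 is fully open, 1 is shut, values between are in proportion. In form: [[[x, y, z], twist, gripper], ...]. A call has 1 to 10 rows; each row is the pose to reach, as a shift and turn from the pose commanded when the call began, along the tool's axes at that moment; what a row does not reach only later rows make up. A row lasts 1/8 s, in which the tool goes at most 62.5 mm and 10.7 degrees, less where a joint would pass 70% of its speed; a pose out of reach is approached as far as the arm can. A call with a gripper value outside its range is refused whole. The fingers move at their own pace and stop on an object; FORCE is the grip in N (left out, the last holds). Time passes only in rows, so rows that repeat a pose let the fingers close. It gives the time, the measured TCP pose, the force and the opening at its end, in the units of the state.
- get_obs(): the state, without advancing time (a new reading comes with each control period).
- grab_frame(name): name is "scene" or "top"; returns a dict with "image" (480x640x3 uint8, blue, green, red), "fx", "fy", "cx", "cy" (pixels), "distortion" ([k1, k2, p1, p2, k3] as OpenCV has them; the pictures are not rectified), "origin" and "rotation" of the camera in the world. Camera axes: x right, y up, looking along -z (the intrinsics and any distortion apply to the point x, -y, -z); pixel columns grow to the right and rows downward; lengths in m; the calibration is good to about 2 mm. A picture is of the moment at which its call begins. There is no depth.
- hand_in(): hands the job in, once; it reports no verdict.
The state is a dict: "clock": time; "joints": joint angles; "qvel": joint speeds; "tau": joint torques, N m; "tcp_pos": TCP position; "orientation": TCP orientation; "contact_force": force on the tool from outside, world axes, zero at the start; "moment": the same for the moment, N m; "grip_width": finger opening in m.
Only numpy, scipy, OpenCV 4.12 (cv2) and the standard library are available. Lean on these libraries where they do the work, as an engineer would, in place of code of your own. Each camera call takes 0.05 s, during which the arm holds its last target.

### The job

With a closed fingertip, press lightly on the grey sprung rail along the caddy's back at the first gap by the orange end and run along it, always touching, over the second gap to the third (gaps with a case in them count too), and go no farther. Then gently push the blue teat case, which lies in the lane before the gaps, along the lane and into that third gap until it is fully home. Do not lift or tip it, and leave everything else where it stands.

Things in the scene. Friction and masses are not known exactly. Their poses are not given: they have to be found in the camera images.
- caddy: white plastic divider caddy fixed to the steel shelf, 122 (x) x 360 (y) mm, deck 6 mm thick. Origin: at shelf height under the line of the divider fronts, half-way along; x points from the lane into the gaps, y along the row, z up. Seven dividers 12 mm thick, round-nosed, tops 46 mm above the shelf, at y = 0, +-58, +-116, +-174 mm make six gaps 46 mm wide, centred at y = +-29, +-87, +-145 mm.
- back_wall (a point): middle of the caddy's back wall, on the face towards the gaps, at caddy x = 48 mm, y = 0, at its top, 46 mm above the shelf. The gaps reach from x = 0 to this face. Axes as the caddy's.
- lane_mid (a point): middle of the open lane before the gaps, on its deck, at caddy x = -30 mm, y = 0. The lane runs along y from x = -60 to 0 mm, open at both ends; on the robot's side a lip (x = -66 to -60 mm) rises only to 12 mm above the shelf, so a fingertip passes over it. Axes as the caddy's.
- orange_end: orange end block, 44 (x) x 14 (y) x 50 (z) mm, fixed at one end of the row of dividers, +y or -y: counting starts here. Origin: centre of its underside, at caddy x = 22 mm, y = +187 or -187 mm, axes as the caddy's. The first, second and third gap centres lie 42, 100 and 158 mm from it along the row, towards the other end.
- grey_end: the same block in grey at the other end of the caddy.
- count_rail: grey rail, 14 mm wide, 360 mm long (along y), black marks at the dividers, above the caddy's back wall at caddy x = 52 mm. Origin: middle of its top face, 66 mm above the shelf untouched; axes as the caddy's. Sprung: it moves straight down, from about 1 N at first to 5 N at its stop 8 mm down, and comes up by itself. The parts beside it are at most 50 mm high.
- blue_case: all-blue plastic teat case, rounded box 50 (x) x 40 (y) x 36 (z) mm, about 60 g, loose, slides easily in the lane, roughly square to the caddy. Origin: centre of its underside, 6 mm above the shelf; x towards the gaps. Fully home its far face is at the back wall: its origin is then at caddy x = 23 mm and its near face stands 2 mm out of the divider fronts.
- green_case: a teat case like the blue one (50 x 40 x 36 mm) with a green body and white lid, loose, standing in one of the second gaps from the ends of the caddy; it stays there. Origin: centre of its underside.
- yellow_case: a teat case like the blue one (50 x 40 x 36 mm) with a yellow body and white lid, loose, standing in one of the second gaps from the ends of the caddy; it stays there. Origin: centre of its underside.
- glass_bottle: empty open glass bottle, 60 mm across, 145 mm tall, standing loose to the right (-y) of the caddy. Origin: centre of its underside.
- pot: lidded blue ceramic pot, 94 mm across, 85 mm tall, standing loose to the left (+y) of the caddy. Origin: centre of its underside.
- scoop: bamboo scoop, about 145 mm long, 22 mm high, lying loose between the caddy and the pot, its handle pointing away from the robot. Origin: where handle and bowl meet, at shelf height.
Not all that is in view belongs to the job. There is more than one size of the blue_case; the job needs the middle-sized.

How it is judged:
On the way, in this order (a step that is already met when the one before it is completed fails the run):
1. a fingertip touches the rail at the first gap from the orange end (contact force between the fingers and count_rail above 0.3 N and (y of the grasp point in the frame of orange_end between 0.015 and 0.062 m or y of the grasp point in the frame of orange_end between -0.062 and -0.015 m)), for 0.05 s.
2. it passes, touching the rail, the divider between the first and second gaps (contact force between the fingers and count_rail above 0.3 N and (y of the grasp point in the frame of orange_end between 0.063 and 0.079 m or y of the grasp point in the frame of orange_end between -0.079 and -0.063 m)), for 0.04 s.
3. it touches the rail at the second gap (contact force between the fingers and count_rail above 0.3 N and (y of the grasp point in the frame of orange_end between 0.084 and 0.116 m or y of the grasp point in the frame of orange_end between -0.116 and -0.084 m)), for 0.05 s.
4. it passes, touching the rail, the divider between the second and third gaps (contact force between the fingers and count_rail above 0.3 N and (y of the grasp point in the frame of orange_end between 0.121 and 0.137 m or y of the grasp point in the frame of orange_end between -0.137 and -0.121 m)), for 0.04 s.
5. it touches the rail at the third gap (contact force between the fingers and count_rail above 0.3 N and (y of the grasp point in the frame of orange_end between 0.142 and 0.174 m or y of the grasp point in the frame of orange_end between -0.174 and -0.142 m)), for 0.05 s.
6. the blue case is pushed home in that third gap ((y of blue_case in the frame of orange_end between 0.15 and 0.166 m or y of blue_case in the frame of orange_end between -0.166 and -0.15 m) and x of blue_case in the frame of caddy between 0.016 and 0.03 m and height (world z) of blue_case below 0.011 m and angle between blue_case's own z axis and vertical below 0.1 rad and angle between the x axis of blue_case and the x axis of caddy, either way round below 0.2 rad), for 0.1 s.
At the end, for the whole second after the job is handed in: The blue case rests flat on the deck in the third gap from the orange end (within 8 mm of the gap's centre line, within 0.2 rad of square), its far face within 7 mm of the back wall, at rest (all of step 6 and linear speed of blue_case below 0.02 m/s); the robot touches nothing.
It fails at once if the blue case is lifted (10 mm) or tipped (height (world z) of blue_case above 0.016 m or angle between blue_case's own z axis and vertical above 0.35 rad).
It fails at once if the rail is touched well past the third gap (contact force between the fingers and count_rail above 0.3 N and (y of the grasp point in the frame of orange_end between 0.212 and 0.5 m or y of the grasp point in the frame of orange_end between -0.5 and -0.212 m)).
It fails at once if the rail is pressed hard (over 25 N) (contact force between the fingers and count_rail above 25 N).
It fails at once if the blue case is pressed hard or squeezed (over 30 N) (contact force between the fingers and blue_case above 30 N).
It fails at once if another case, the bottle, the pot or the scoop is moved more than 15 mm (distance of any of green_case, yellow_case, glass_bottle, pot, scoop from where it was at the start of the episode above 0.015 m).
It also fails if it takes over 56 s, if anything falls off the work surface, if the arm or the gripper's body presses on something with over 40 N, if the wrist force passes 120 N, or if a joint passes its speed limit or range.

## Working session

There is one attempt and no reset: what is moved stays moved. The work goes in short steps, Python scripts to look and compute and a shell command to move; the robot and the scene stay as the last step left them, time stands still between calls to the robot, and variables do not carry over. Pictures are saved under pics/ and viewed, and the job is handed in when it is done.

```bash
mkdir -p pics
cat > h.py <<'E'
import numpy as np, cv2
from bench import get_obs, grab_frame, hand_in, finger_overhang
def ray(f,u,v):
    K=np.array([[f['fx'],0,f['cx']],[0,f['fy'],f['cy']],[0,0,1.]])
    p=cv2.undistortPoints(np.array([[[u,v]]],float),K,np.array(f['distortion'],float))[0,0]
    d=np.array(f['rotation'])@np.array([p[0],-p[1],-1.])
    return np.array(f['origin'],float),d/np.linalg.norm(d)
def onz(f,u,v,z):
    o,d=ray(f,u,v); return o+d*(z-o[2])/d[2]
def proj(f,P):
    c=np.array(f['rotation']).T@(np.array(P,float)-np.array(f['origin']))
    K=np.array([[f['fx'],0,f['cx']],[0,f['fy'],f['cy']],[0,0,1.]])
    q=cv2.projectPoints(np.array([[c[0],-c[1],-c[2]]]),np.zeros(3),np.zeros(3),K,np.array(f['distortion'],float))[0]
    return q[0,0]
E
python3 - <<'E'
from h import *
import pickle
for n in("scene","top"):
    f=grab_frame(n); cv2.imwrite(f"pics/{n}0.png",f["image"]); pickle.dump(f,open(n+"0.pkl","wb"))
    print(n,f['fx'],f['cx'],f['cy'],f['distortion'],f['origin'],np.round(f['rotation'],3).tolist())
print(get_obs())
E
```

```text
scene 505.5880452192597 326.88557654149264 235.13084558950555 [-0.09168622  0.          0.          0.          0.        ] [1.30222586 0.30288561 0.80174912] [0.549, 0.815, 1.814]
top 517.7984394393688 318.2544154136348 242.8928565619455 [-0.07281699  0.          0.          0.          0.        ] [0.29540285 0.00291807 1.08988172] [0.18, -0.163, -1.445]
{'clock': 0.1, 'joints': array([-1.39610342,  0.47770853,  0.02234661,  1.55633517, -0.01151087,
        1.1092968 , -0.08311236]), 'qvel': array([ 1.37793655e-03, -1.23802209e-03, -1.33732106e-04, -1.95276046e-03,
        2.99578854e-04,  1.69280985e-04, -1.36956038e-07]), 'tau': array([ 3.94298477e-03, -5.97763610e+01,  1.61327206e+00, -2.81955332e+01,
        1.27439058e-02,  5.06051336e-03, -2.53040776e-05]), 'tcp_pos': array([0.18827384, 0.64795697, 0.40383611]), 'orientation': array([-1.56099226,  0.22211501, -0.22192669]), 'contact_force': array([-0.02710237, -0.54051409,  0.33108137]), 'moment': array([ 0.00526813, -0.02110973,  0.09066781]), 'grip_width': 0.0853156998558466}
```

```bash
sed -i "s/np.array(f\['rotation'\])/cv2.Rodrigues(np.array(f['rotation'],float))[0]/" h.py
python3 - <<'E'
from h import *
R=cv2.Rodrigues(get_obs()['orientation'])[0]; print(R.round(3))
E
```

```text
[[ 0.96  -0.     0.279]
 [-0.279 -0.002  0.96 ]
 [ 0.    -1.    -0.002]]
```

View pics/scene0.png

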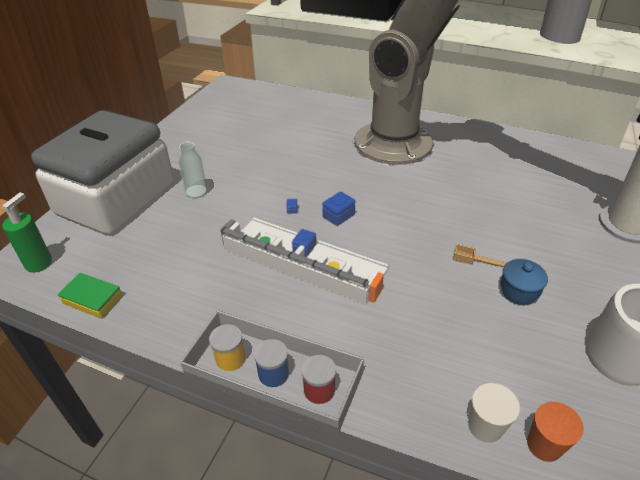

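View pics/top0.png

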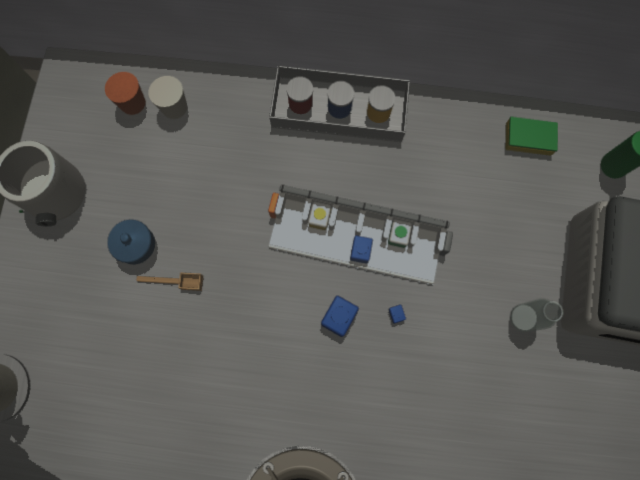

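Run:
```python
from h import *
import pickle
f=pickle.load(open("top0.pkl","rb")); g=pickle.load(open("scene0.pkl","rb"))
c=cv2.resize(f['image'][170:345,255:465],None,fx=3.7,fy=3.4,interpolation=3)
c=cv2.convertScaleAbs(c,alpha=1.4); cv2.imwrite("pics/crop_top0.png",c[:600,:800])
c=cv2.resize(g['image'][180:310,210:400],None,fx=4.2,fy=4.2,interpolation=3); cv2.imwrite("pics/crop_sc0.png",c[:600,:800])
```

```text
(no output)
```

View pics/crop_top0.png

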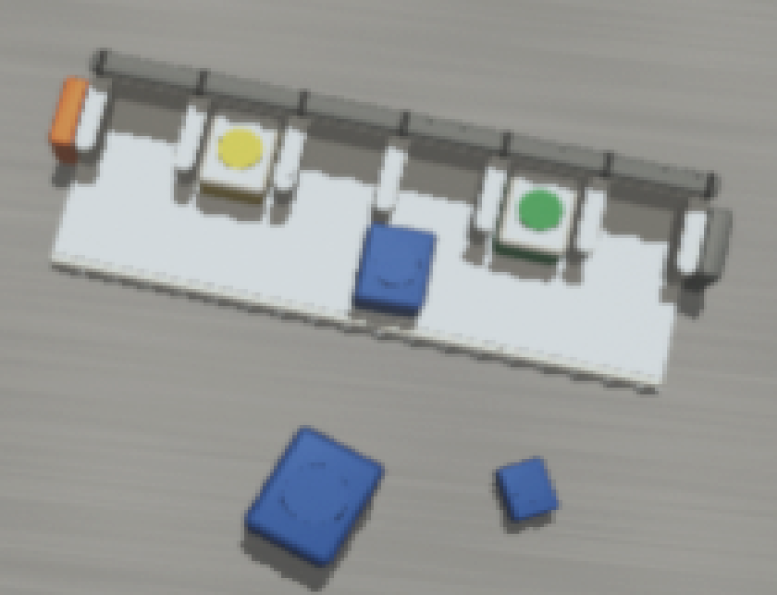

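View pics/crop_sc0.png

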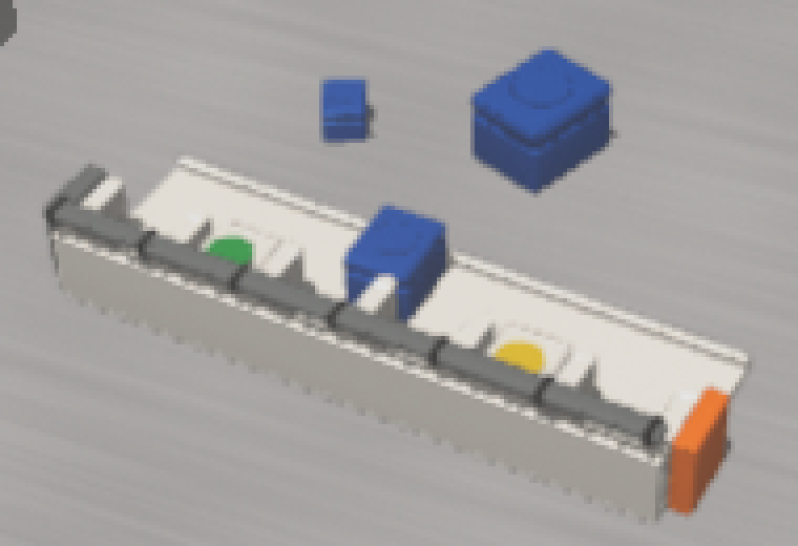

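Run:
```python
from h import *
import pickle
f=pickle.load(open("top0.pkl","rb")); g=pickle.load(open("scene0.pkl","rb"))
m=np.array([(100,62),(202,82),(304,103),(405,124),(506,145),(608,164),(711,186)])/[3.7,3.4]+[255,170]-.0
P=np.array([onz(f,u,v,.066) for u,v in m])[:,:2]
ms=np.array([(655,430),(543,389),(438,348),(336,314),(237,276),(147,242),(54,208)])/4.2+[210,180]
S=np.array([onz(g,u,v,.066) for u,v in ms])[:,:2]
def fit(P):
    ys=np.array([174,116,58,0,-58,-116,-174])/1e3
    A=np.c_[ys,np.ones(7)]
    s=np.linalg.lstsq(A,P,rcond=None)[0]
    return s, np.abs(A@s-P).max()
for n,Q in(('top',P),('scene',S)):
    s,e=fit(Q); yd=s[0]; print(n,'len scale',np.linalg.norm(yd),'ang',np.degrees(np.arctan2(-yd[0],yd[1])),'railmid',s[1],e)
# caddy from mean of top & scene
s=(fit(P)[0]+fit(S)[0])/2
a=np.arctan2(-s[0][0],s[0][1]); ex=np.array([np.cos(a),np.sin(a)]); ey=np.array([-np.sin(a),np.cos(a)])
o=s[1]-.052*ex; print('caddy',o,a)
np.save('caddy.npy',[o[0],o[1],a])
W=lambda x,y,z:[*(o+x*ex+y*ey),z]
loc=lambda p:((p[:2]-o)@ex,(p[:2]-o)@ey)
for name,fr in(('top',f),('scene',g)):
    im=fr['image'];hsv=cv2.cvtColor(im,cv2.COLOR_BGR2HSV)
    mk=cv2.inRange(hsv,(105,120,30),(125,255,255))
    n,l,st,c=cv2.connectedComponentsWithStats(mk)
    for i in range(1,n):
        if st[i][4]>60: print(name,st[i],c[i].round(1))
    # orange top centre check
    print('orange pred',proj(fr,W(.022,.187,.05)),'yellow gap',proj(fr,W(.023,.087,.042)),'lip corner L',proj(fr,W(-.066,.18,.012)))
# blue case top face from top crop corners: 
q=np.array([(370,225),(436,232),(420,306),(355,296)])/[3.7,3.4]+[255,170]
for u,v in q: print('blue top corner',np.round(loc(onz(f,u,v,.042)),4))
q=np.array([(384,206),(446,222),(408,280),(346,262)])/4.2+[210,180]
for u,v in q: print('blue top corner sc',np.round(loc(onz(g,u,v,.042)),4))
```

```text
top len scale 1.0008941277555927 ang -6.077781995915098 railmid [ 0.61381068 -0.05684956] 0.0006584417385742079
scene len scale 0.9970709246237631 ang -5.823073048621021 railmid [ 0.62102865 -0.05265864] 0.001275707443752605
caddy [ 0.56569987 -0.04936314] -0.1038588055212558
top [352 236  20  25 383] [361.2 248.1]
top [322 296  36  40 842] [339.4 315.8]
top [390 305  15  18 189] [396.9 313.7]
orange pred [272.67694984 201.14210116] yellow gap [319.22857916 211.91703125] lip corner L [267.4161371  245.68364931]
scene [323 192  32  33 585] [336.9 206.2]
scene [287 199  10  14 129] [291.5 205.3]
scene [293 229  23  22 271] [302.9 238.6]
scene [260 369  20  18 262] [269.  377.7]
orange pred [376.88079838 278.84816531] yellow gap [332.95020754 265.92064863] lip corner L [388.71269109 263.78825895]
blue top corner [-0.0116  0.0028]
blue top corner [-0.0077 -0.0344]
blue top corner [-0.0549 -0.0348]
blue top corner [-0.0569  0.0018]
blue top corner sc [-0.0495 -0.0311]
blue top corner sc [-0.0535  0.0052]
blue top corner sc [-0.004   0.0094]
blue top corner sc [-0.0011 -0.0266]
```

```bash
cat >> h.py <<'E'
import os
if os.path.exists('caddy.npy'):
    ox,oy,a=np.load('caddy.npy'); o=np.array([ox,oy]); ex=np.array([np.cos(a),np.sin(a)]); ey=np.array([-np.sin(a),np.cos(a)])
    W=lambda x,y,z:np.array([*(o+x*ex+y*ey),z])
    loc=lambda p:np.array([(p[:2]-o)@ex,(p[:2]-o)@ey,p[2]] if len(p)>2 else [(p[:2]-o)@ex,(p[:2]-o)@ey])
def tip(s=None,L=.173):
    s=s or get_obs(); R=cv2.Rodrigues(s['orientation'])[0]; return s['tcp_pos']+R@[0,L,0],R,s
def go(x,y,z,L=.173):
    t,R,s=tip(L=L); d=R.T@(W(x,y,z)-t); print('tip caddy',loc(t).round(4),'shift cm',(d*100).round(2),'twist',np.round(-(a-np.arctan2(R[1,0],R[0,0])),4),'F',s['contact_force'].round(2),'t',s['clock'],'gw',round(s['grip_width'],4))
E
python3 - <<'E'
from h import *
print(finger_overhang if not callable(finger_overhang) else finger_overhang())
go(.052,.145,.16); print(get_obs()['tcp_pos'])
E
```

```text
0.1734
tip caddy [-0.4477  0.6542  0.2308] shift cm [ 58.23   7.16 -41.2 ] twist -0.1789 F [-0.03 -0.54  0.33] t 0.1 gw 0.0853
[0.18827384 0.64795697 0.40383611]
```

```bash
python3 -m jog '[[[5,0,-3.5],0,1],[[10,0,-7],0,1],[[15,0,-10.6],-0.05,1],[[20,0,-14],-0.1,1],[[25,0,-17.7],-0.15,1],[[30,0,-21],-0.179,1],[[35,0,-24.8],-0.179,1],[[40,0,-28.3],-0.179,1],[[45,0,-31.8],-0.179,1],[[50,2,-35.4],-0.179,1]]' 30; python3 -c "
from h import *
go(.052,.145,.1)"
```

```text
clock: 1.35
tcp_pos: [0.5698, 0.1689, 0.3864]
orientation: [-1.568, 0.079, -0.084]
contact_force: [1.9, 1.0, -0.1]
grip_width: 0.0
tip caddy [-0.018   0.2178  0.2134] shift cm [ 6.97 11.35 -7.3 ] twist 0.0001 F [ 1.88  1.02 -0.08] t 1.35 gw 0.0
```

```bash
python3 -m jog '[[[2.5,0,-2],0,1],[[5,2,-5],0,1],[[7,5,-7.3],0,1],[[7,8,-7.3],0,1],[[7,10.3,-7.3],0,1],[[7,10.3,-7.3],0,1],[[7,10.3,-7.3],0,1]]'
python3 - <<'E'
from h import *
go(.052,.145,.063)
for n in("scene","top"):
    f=grab_frame(n); t,R,s=tip()
    u,v=proj(f,t); print(n,u,v, proj(f,W(.052,.145,.066)))
    k=6; x0,y0=int(u)-60,int(v)-50
    cv2.imwrite(f"pics/{n}1.png",cv2.resize(f['image'][max(y0,0):y0+100,max(x0,0):x0+120],None,fx=k,fy=k,interpolation=3)); print(x0,y0)
E
```

```text
clock: 2.22
tcp_pos: [0.6307, 0.0907, 0.2832]
orientation: [-1.569, 0.081, -0.082]
contact_force: [0.5, -0.9, 0.2]
grip_width: -0.0001
tip caddy [0.0503 0.1461 0.1102] shift cm [ 0.17  4.72 -0.11] twist 0.0001 F [ 0.52 -0.87  0.22] t 2.225 gw -0.0001
scene 353.73161976454014 259.94257493833663 [352.18642492 276.05217144]
293 209
top 293.46248483937944 182.96841084821972 [295.13257369 189.65022419]
233 132
```

View pics/scene1.png

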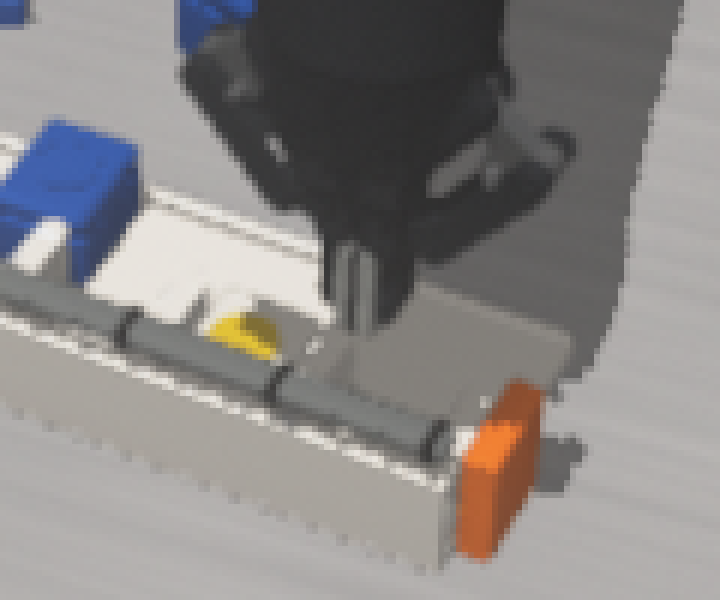

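View pics/top1.png

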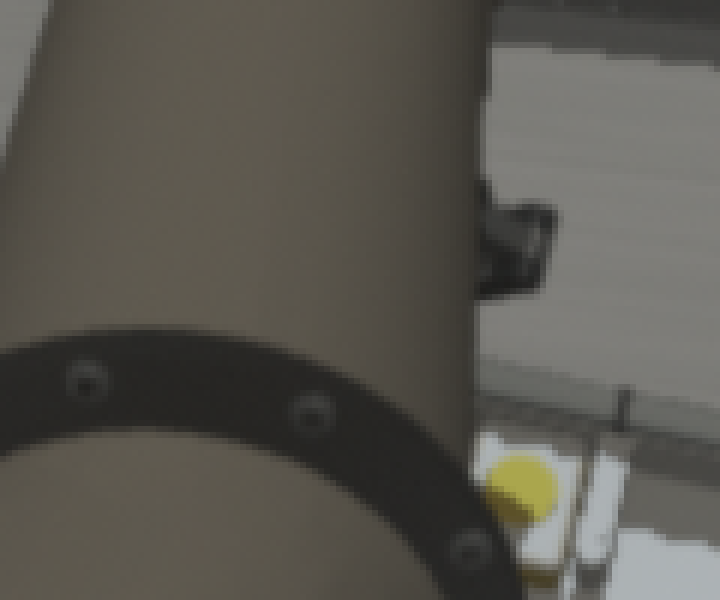

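```bash
python3 -m jog '[[[0.2,2,-0.1],0,1],[[0.2,3.8,-0.1],0,1],[[0.2,4.3,-0.1],0,1],[[0.2,4.6,-0.1],0,1],[[0.2,4.8,-0.1],0,1],[[0.2,4.8,-0.1],0,1],[[0.2,4.8,-0.1],0,1]]'
python3 - <<'E'
from h import *
go(.053,.029,.062)
f=grab_frame("scene"); cv2.imwrite("pics/scene2.png",cv2.resize(f['image'][209:309,293:413],None,fx=6,fy=6,interpolation=3))
E
```

```text
clock: 3.2
tcp_pos: [0.6323, 0.0893, 0.2347]
orientation: [-1.569, 0.081, -0.082]
contact_force: [-2.2, 0.0, 3.2]
grip_width: 0.0002
tip caddy [0.0519 0.1448 0.0617] shift cm [  0.11  -0.03 -11.58] twist -0.0 F [-2.15  0.03  3.19] t 3.2 gw 0.0002
```

View pics/scene2.png

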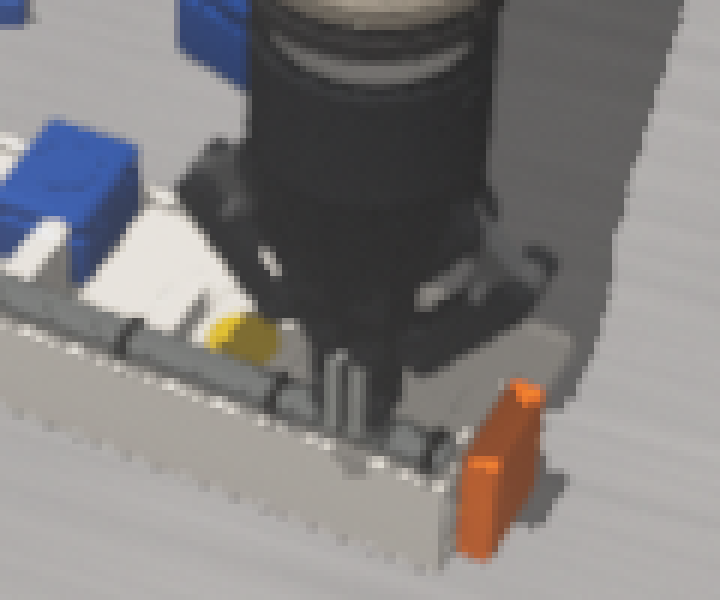

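```bash
python3 -m jog '[[[0,0,-1.2],0,1],[[0,0,-2.4],0,1],[[0,0,-3.6],0,1],[[0.1,0,-4.8],0,1],[[0.1,0,-5.8],0,1],[[0.1,0,-5.8],0,1]]'; python3 -c "
from h import *
go(.053,.029,.062)"
```

```text
clock: 4.0
tcp_pos: [0.6272, 0.0293, 0.2344]
orientation: [-1.571, 0.083, -0.083]
contact_force: [0.4, -2.6, 3.0]
grip_width: 0.0001
tip caddy [0.053  0.0843 0.0614] shift cm [ 0.01 -0.05 -5.53] twist -0.0021 F [ 0.4  -2.57  3.05] t 4.0 gw 0.0001
```

```bash
python3 -m jog '[[[0,0,-1.2],0,1],[[0,0,-2.4],0,1],[[0,0,-3.6],0,1],[[0,0,-4.8],0,1],[[0,0,-5.7],0,1],[[0,0,-5.7],0,1],[[0,0,-5.7],0,1]]'
python3 - <<'E'
from h import *
go(-.03,-.08,.1)
f=grab_frame("scene"); cv2.imwrite("pics/scene3.png",cv2.resize(f['image'][209:309,253:383],None,fx=6,fy=6,interpolation=3))
E
```

```text
clock: 4.88
tcp_pos: [0.6212, -0.0265, 0.2343]
orientation: [-1.571, 0.083, -0.082]
contact_force: [0.8, -2.8, 3.9]
grip_width: 0.0
tip caddy [0.0528 0.0282 0.0613] shift cm [ -8.27  -3.85 -10.84] twist -0.0011 F [ 0.78 -2.82  3.9 ] t 4.875 gw 0.0
```

View pics/scene3.png

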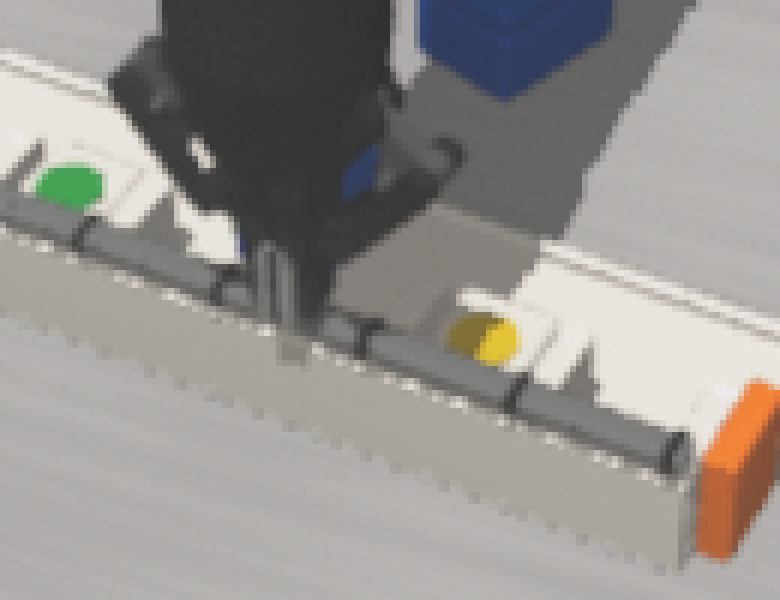

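```bash
python3 -m jog '[[[0,-2,0],0,1],[[0,-4.5,0],0,1],[[-3,-4.5,-4],0,1],[[-6,-4.5,-8],0,1],[[-8.2,-4,-10.6],0,1],[[-8.2,-1,-10.6],0,1],[[-8.2,-1,-10.6],0,1],[[-8.2,-1,-10.6],0,1]]'
python3 - <<'E'
from h import *
go(-.03,-.078,.018)
for n in ("scene","top"):
    f=grab_frame(n); cv2.imwrite(f"pics/{n}4.png",cv2.resize(f['image'][180:300,240:400],None,fx=5,fy=5,interpolation=3))
    t,_,_=tip(); print(proj(f,t)-[240,180])
E
```

```text
clock: 5.92
tcp_pos: [0.5296, -0.1213, 0.2454]
orientation: [-1.569, 0.08, -0.081]
contact_force: [-0.0, 0.5, -0.4]
grip_width: 0.0003
tip caddy [-0.0283 -0.0752  0.0724] shift cm [-0.17  5.44 -0.28] twist 0.0013 F [-0.01  0.51 -0.39] t 5.925 gw 0.0003
[39.17394883 38.47995285]
[152.36408587  68.77203718]
```

View pics/scene4.png

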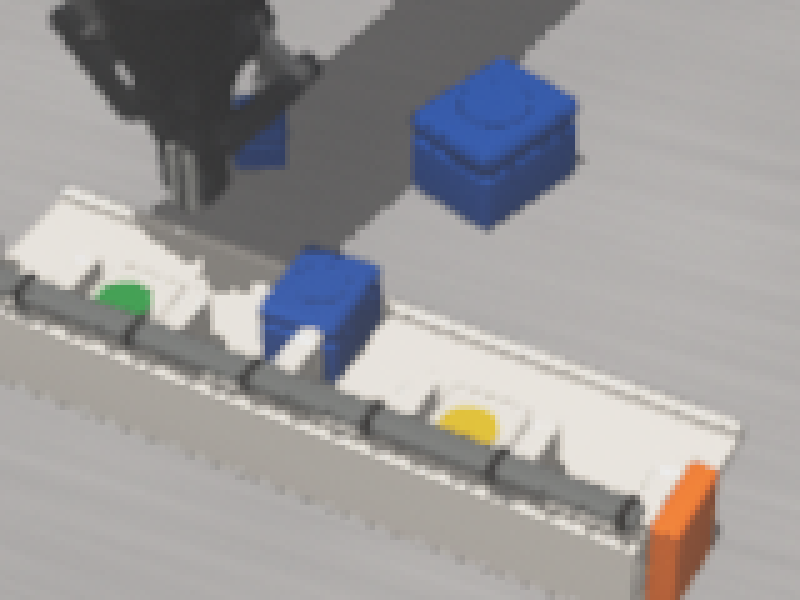

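View pics/top4.png

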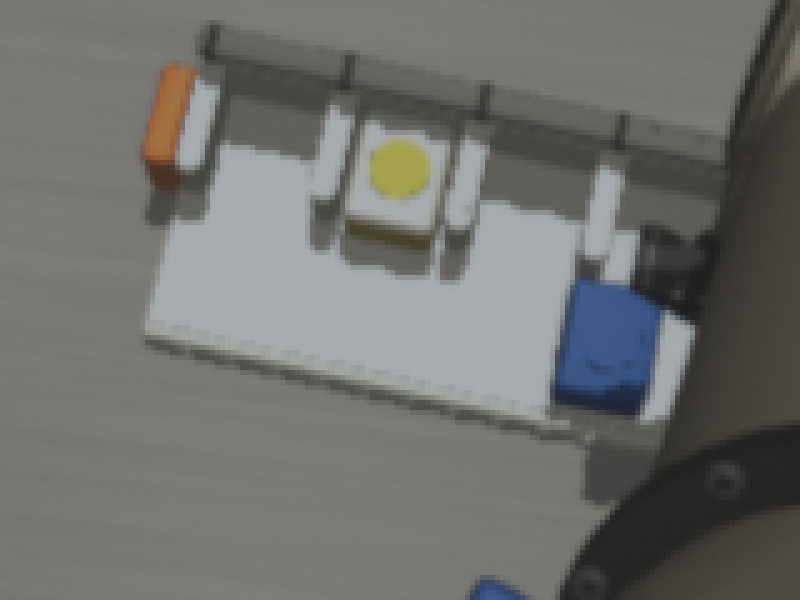

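```bash
python3 -m jog '[[[-0.2,2,-0.3],0,1],[[-0.2,4,-0.3],0,1],[[-0.2,5.4,-0.3],0,1],[[-0.2,5.4,-0.3],0,1],[[-0.2,5.4,-0.3],0,1],[[-0.2,5.4,-0.3],0,1]]'
python3 - <<'E'
from h import *
go(-.03,-.005,.018)
for n in ("scene",):
    f=grab_frame(n); cv2.imwrite(f"pics/{n}5.png",cv2.resize(f['image'][180:300,240:400],None,fx=5,fy=5,interpolation=3))
E
```

```text
clock: 6.78
tcp_pos: [0.5269, -0.1248, 0.1911]
orientation: [-1.569, 0.08, -0.082]
contact_force: [-0.1, 0.6, 0.2]
grip_width: 0.0
tip caddy [-0.0305 -0.0791  0.0181] shift cm [0.05 0.01 7.41] twist 0.0001 F [-0.12  0.57  0.15] t 6.775 gw 0.0
```

View pics/scene5.png

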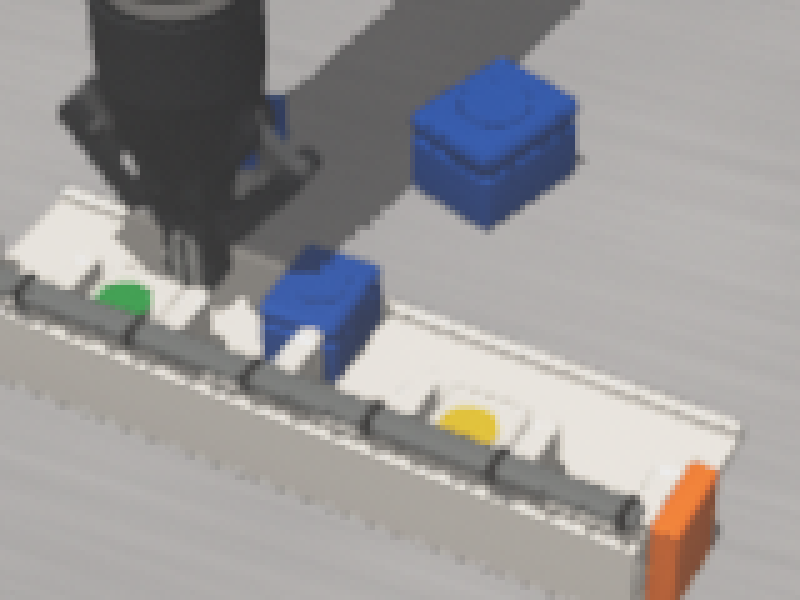

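```bash
python3 -m jog '[[[0,0,1],0,1],[[0,0,2],0,1],[[0,0,2.6],0,1],[[0,0,3.2],0,1],[[0,0,3.8],0,1],[[0,0,4.4],0,1],[[0,0,5],0,1],[[0,0,5.4],0,1],[[0,0,5.4],0,1]]'
python3 - <<'E'
from h import *
go(-.03,-.005,.018)
for n in ("scene","top"):
    f=grab_frame(n); cv2.imwrite(f"pics/{n}6.png",cv2.resize(f['image'][180:300,240:400],None,fx=5,fy=5,interpolation=3))
E
```

```text
clock: 7.95
tcp_pos: [0.5322, -0.0706, 0.1904]
orientation: [-1.569, 0.081, -0.081]
contact_force: [0.3, -0.1, -0.3]
grip_width: 0.0004
tip caddy [-0.0311 -0.0246  0.0174] shift cm [ 0.11 -0.06  1.96] twist 0.0007 F [ 0.28 -0.15 -0.32] t 7.95 gw 0.0004
```

View pics/scene6.png

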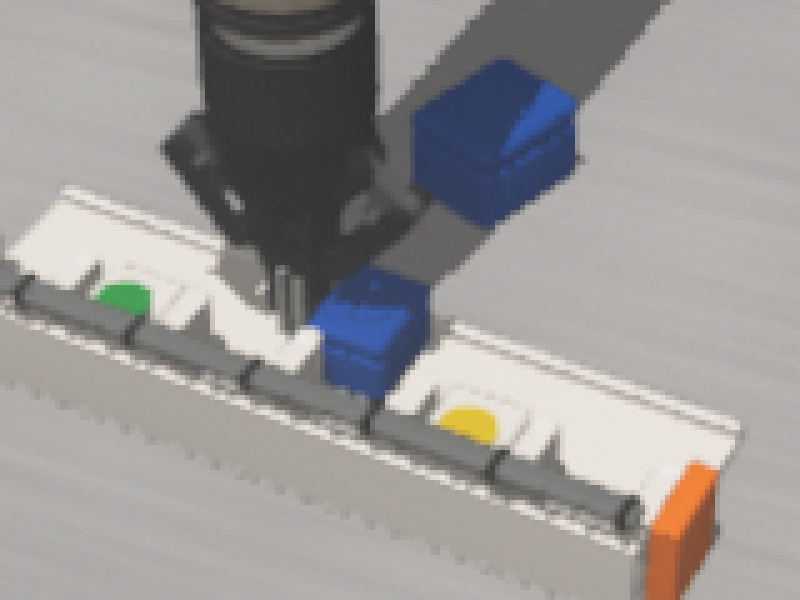

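View pics/top6.png

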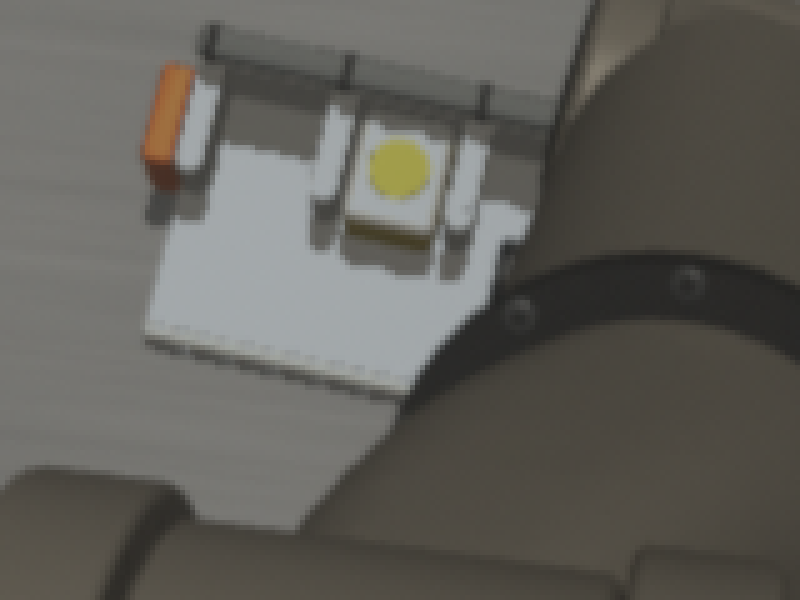

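```bash
python3 -m jog '[[[0.1,0,0.5],0,1],[[0.1,0,1],0,1],[[0.1,0,1.4],0,1],[[0.1,0,1.8],0,1],[[0.1,0,1.8],0,1],[[0.1,0,1.8],0,1]]'
python3 - <<'E'
from h import *
go(-.03,-.06,.018)
E
python3 -m jog '[[[0,0,-1],0,1],[[0,0,-3],0,1],[[0,-4,-3],0,1],[[0,-9,-3],0,1],[[0,-9,-8],0,1],[[-3,-9,-12],0,1],[[-6,-9,-14],0,1],[[-6,-9,-14],0,1]]';python3 - <<'E'
from h import *
go(-.08,.029,.018)
import pickle
for n in ("scene","top"):
    f=grab_frame(n); cv2.imwrite(f"pics/{n}7.png",cv2.resize(f['image'][180:300,240:400],None,fx=5,fy=5,interpolation=3)); pickle.dump(f,open(n+"7.pkl","wb"))
E
```

```text
clock: 8.8
tcp_pos: [0.535, -0.0532, 0.1904]
orientation: [-1.569, 0.082, -0.081]
contact_force: [-0.0, 0.2, -1.3]
grip_width: 0.0002
tip caddy [-0.0302 -0.007   0.0174] shift cm [ 0.02 -0.06 -5.3 ] twist 0.0001 F [-0.02  0.23 -1.27] t 8.8 gw 0.0002
clock: 9.8
tcp_pos: [0.4578, -0.189, 0.2803]
orientation: [-1.569, 0.088, -0.084]
contact_force: [1.1, -0.1, -0.1]
grip_width: 0.0003
tip caddy [-0.0932 -0.1501  0.1073] shift cm [ 1.24  8.92 17.92] twist -0.0057 F [ 1.06 -0.12 -0.07] t 9.8 gw 0.0003
```

View pics/scene7.png

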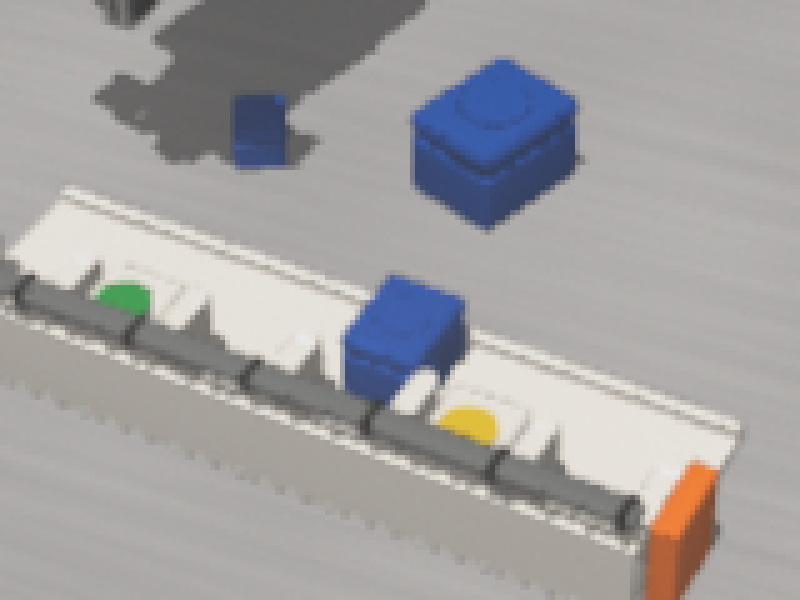

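View pics/top7.png

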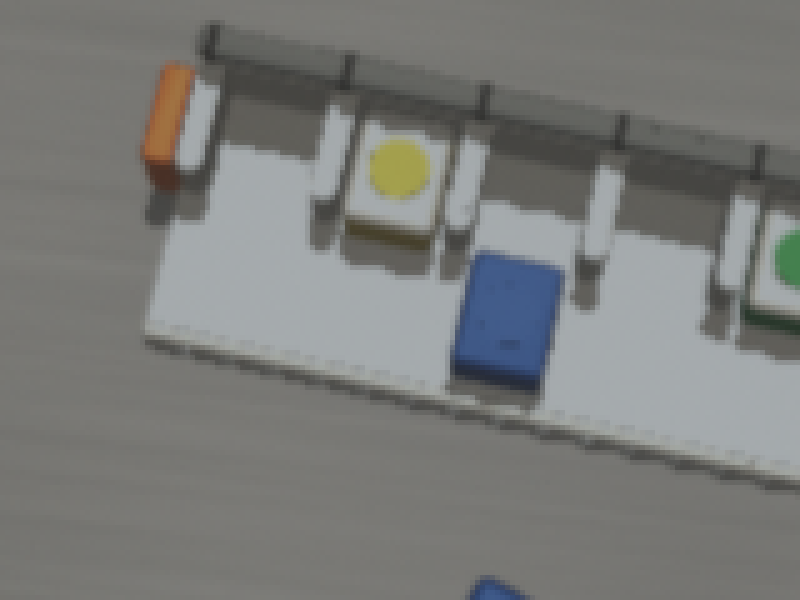

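Run:
```python
from h import *
import pickle
f=pickle.load(open("top7.pkl","rb")); g=pickle.load(open("scene7.pkl","rb"))
q=lambda P:np.array(P)/5+[240,180]
A=np.array([loc(onz(f,*p,.042)) for p in q([(478,252),(563,268),(541,375),(456,362)])]); print(A.round(4),A.mean(0))
A=np.array([loc(onz(g,*p,.042)) for p in q([(395,275),(466,300),(415,363),(345,340)])]); print(A.round(4),A.mean(0))
# divider tops, front-end centre line (top z .046)
for p in q([(470,185),(602,215),(743,235)]): print('div top',loc(onz(f,*p,.046)).round(4))
for p in q([(310,340),(430,375)]): print('div sc',loc(onz(g,*p,.046)).round(4))
```

```text
[[-0.0085  0.0448  0.042 ]
 [-0.0074  0.0088  0.042 ]
 [-0.0539  0.0082  0.042 ]
 [-0.0563  0.0437  0.042 ]] [-0.03151396  0.02637605  0.042     ]
[[-0.05    0.0144  0.042 ]
 [-0.0498  0.0505  0.042 ]
 [-0.0033  0.0493  0.042 ]
 [-0.0021  0.0151  0.042 ]] [-0.02629873  0.03230374  0.042     ]
div top [0.018  0.0542 0.046 ]
div top [ 0.0175 -0.0023  0.046 ]
div top [ 0.0222 -0.0615  0.046 ]
div sc [0.0086 0.0037 0.046 ]
div sc [0.004  0.0605 0.046 ]
```

Run:
```python
from h import *
import pickle
f=pickle.load(open("top7.pkl","rb"))
for p in [(340,297),(358,309),(342,337),(322,323)]: print(loc(onz(f,*p,.05)).round(3))
go(-.09,.029,.1)
```

```text
[-0.144  0.006  0.05 ]
[-0.159 -0.034  0.05 ]
[-0.22  -0.014  0.05 ]
[-0.202  0.03   0.05 ]
tip caddy [-0.09   -0.1476  0.1076] shift cm [-0.02  0.76 17.66] twist -0.0011 F [-0.34  0.39 -0.62] t 9.9 gw -0.0003
```

```bash
python3 -m jog '[[[0.3,0,4],0,1],[[0.4,0,8],0,1],[[0.4,0,12],0,1],[[0.4,0,16],0,1],[[0.4,1,17.7],0,1],[[0.4,4,17.7],0,1],[[0.4,7,17.7],0,1],[[0.4,8.8,17.7],0,1],[[0.4,8.8,17.7],0,1],[[0.4,8.8,17.7],0,1]]';python3 - <<'E'
from h import *
go(-.013,.029,.018)
for n in ("scene",):
    f=grab_frame(n); cv2.imwrite(f"pics/{n}8.png",cv2.resize(f['image'][180:300,240:400],None,fx=5,fy=5,interpolation=3))
E
```

```text
clock: 11.15
tcp_pos: [0.4835, -0.011, 0.1927]
orientation: [-1.569, 0.081, -0.082]
contact_force: [0.6, -0.3, 0.4]
grip_width: 0.0001
tip caddy [-0.0856  0.0296  0.0197] shift cm [ 7.26  0.17 -0.06] twist -0.0003 F [ 0.57 -0.28  0.44] t 11.15 gw 0.0001
```

View pics/scene8.png

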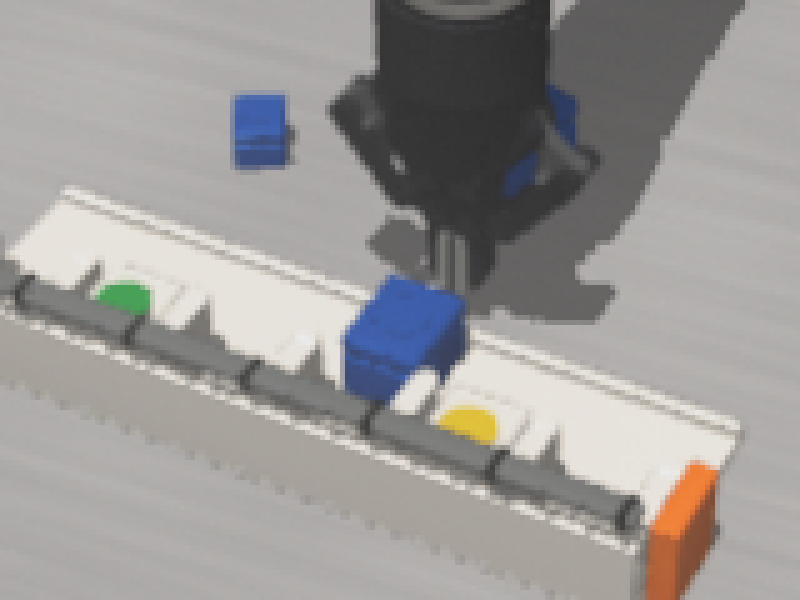

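```bash
python3 -m jog '[[[1,0.1,0],0,1],[[2,0.1,0],0,1],[[2.6,0.1,0],0,1],[[3.2,0.1,0],0,1],[[3.8,0.1,0],0,1],[[4.4,0.1,0],0,1],[[4.9,0.1,0],0,1],[[5.3,0.1,0],0,1],[[5.3,0.1,0],0,1]]';python3 - <<'E'
from h import *
go(-.013,.029,.018)
for n in ("scene",):
    f=grab_frame(n); cv2.imwrite(f"pics/{n}9.png",cv2.resize(f['image'][180:300,240:400],None,fx=5,fy=5,interpolation=3))
E
```

```text
clock: 12.32
tcp_pos: [0.5362, -0.0162, 0.1914]
orientation: [-1.569, 0.081, -0.082]
contact_force: [-0.3, 0.8, 0.6]
grip_width: 0.0
tip caddy [-0.0327  0.0299  0.0184] shift cm [ 1.97  0.04 -0.09] twist 0.0 F [-0.33  0.82  0.58] t 12.325 gw 0.0
```

View pics/scene9.png

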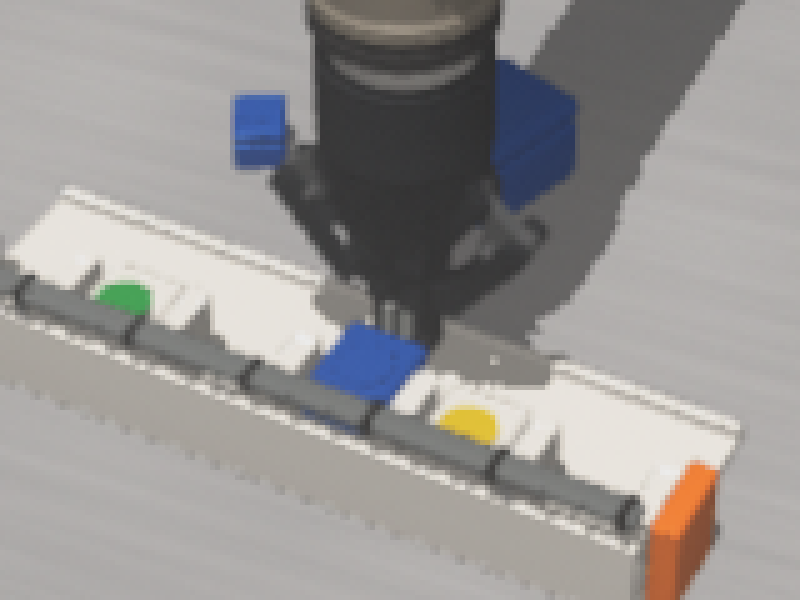

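```bash
python3 -m jog '[[[0.4,0,0],0,1],[[0.8,0,0],0,1],[[1.1,0,0],0,1],[[1.4,0,0],0,1],[[1.4,0,0],0,1]]'; python3 -m jog '[[[0.15,0,0],0,1],[[0.15,0,0],0,1]]'; python3 -c "
from h import *
go(-.013,.029,.018)"
```

```text
clock: 13.0
tcp_pos: [0.5501, -0.0177, 0.1914]
orientation: [-1.569, 0.081, -0.082]
contact_force: [0.2, 0.7, -0.1]
grip_width: 0.0001
clock: 13.25
tcp_pos: [0.5513, -0.0178, 0.1914]
orientation: [-1.569, 0.082, -0.082]
contact_force: [0.2, 0.8, -0.1]
grip_width: 0.0001
tip caddy [-0.0176  0.0299  0.0184] shift cm [ 0.46  0.04 -0.09] twist 0.0001 F [ 0.2   0.82 -0.06] t 13.25 gw 0.0001
```

```bash
python3 -m jog '[[[0.1,0,0],0,1],[[0.2,0,0],0,1],[[0.2,0,0],0,1]]'; python3 -m jog '[[[0.1,0,0],0,1],[[0.1,0,0],0,1]]'; python3 -m jog '[[[0.1,0,0],0,1],[[0.1,0,0],0,1]]'
python3 - <<'E'
from h import *
go(-.013,.029,.018)
for n in ("scene",):
    f=grab_frame(n); cv2.imwrite(f"pics/{n}10.png",cv2.resize(f['image'][180:300,240:400],None,fx=5,fy=5,interpolation=3))
E
```

```text
clock: 13.62
tcp_pos: [0.5529, -0.018, 0.1913]
orientation: [-1.569, 0.082, -0.081]
contact_force: [-2.7, 0.8, 0.9]
grip_width: -0.0002
clock: 13.88
tcp_pos: [0.5533, -0.018, 0.1912]
orientation: [-1.569, 0.084, -0.079]
contact_force: [-6.0, 0.0, 3.7]
grip_width: -0.0001
clock: 14.12
tcp_pos: [0.5536, -0.018, 0.191]
orientation: [-1.569, 0.085, -0.078]
contact_force: [-7.3, 0.8, 5.9]
grip_width: 0.0002
tip caddy [-0.0161  0.0299  0.018 ] shift cm [ 0.31  0.   -0.09] twist 0.0002 F [-7.3   0.84  5.86] t 14.125 gw 0.0002
```

View pics/scene10.png

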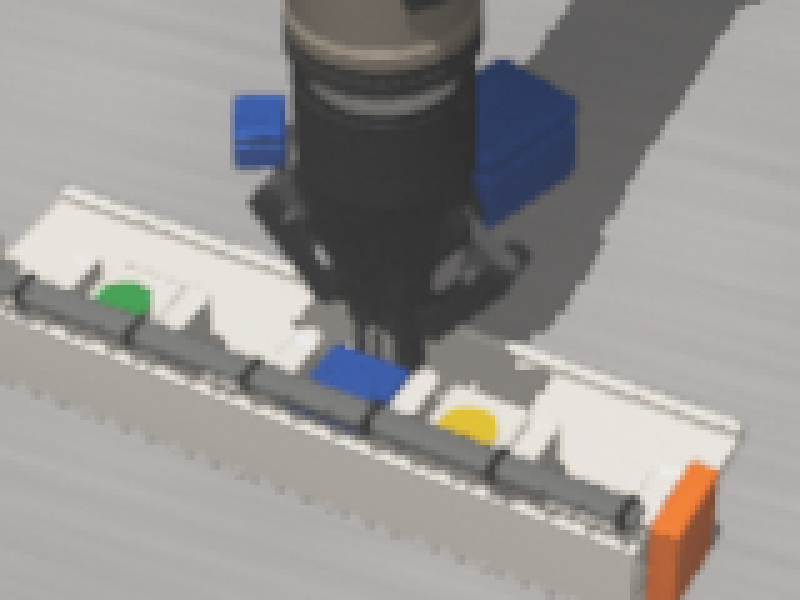

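```bash
python3 -m jog '[[[-1,0,0],0,1],[[-3.5,0,0],0,1],[[-6.5,-1,0],0,1],[[-6.5,-6,0],0,1],[[-6.5,-10,0],0,1],[[-6.5,-12,-6],0,1],[[-6.5,-12,-12],0,1],[[-6.5,-12,-17],0,1],[[-6.5,-12,-17],0,1]]'
python3 - <<'E'
from h import *
for n in ("scene","top"):
    f=grab_frame(n); cv2.imwrite(f"pics/{n}11.png",cv2.resize(f['image'][180:300,240:400] if n=="scene" else f['image'][170:290,270:430],None,fx=5,fy=5,interpolation=3))
go(0,0,.1)
E
```

```text
clock: 15.3
tcp_pos: [0.4719, -0.1849, 0.3119]
orientation: [-1.571, 0.086, -0.089]
contact_force: [-0.1, -0.1, -1.3]
grip_width: 0.0
tip caddy [-0.0785 -0.1403  0.1385] shift cm [ 7.83  3.85 14.04] twist -0.0012 F [ 0.14  0.74 -0.46] t 15.4 gw -0.0003
```

View pics/scene11.png

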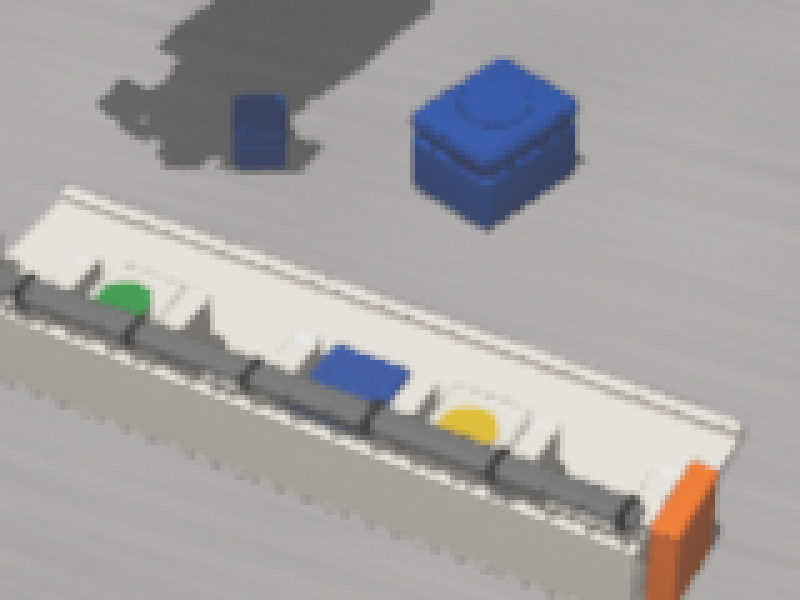

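View pics/top11.png

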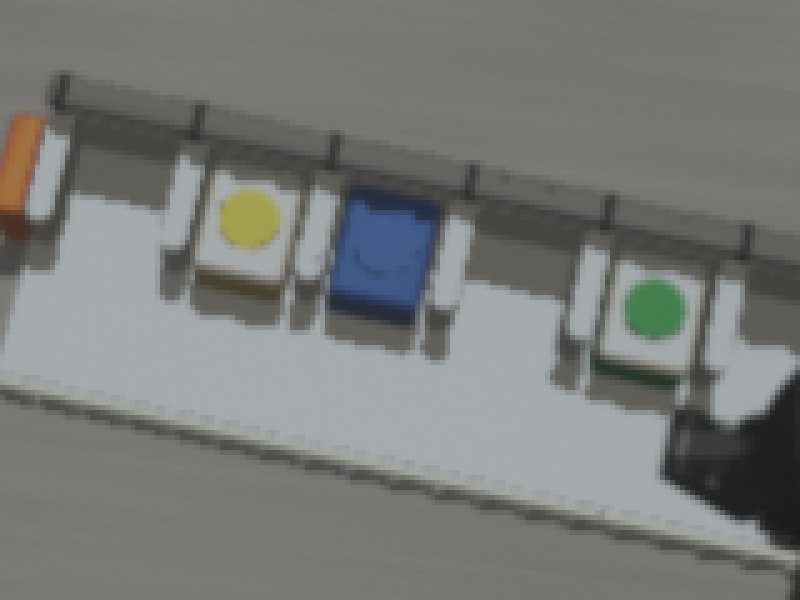

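```bash
python3 -c "
from bench import *
s=get_obs(); print(s['clock'],s['contact_force'].round(2)); print(hand_in())"
```

```text
15.4 [ 0.14  0.74 -0.46]
the job is handed in; nothing more can be done
None
```

I ran the closed fingertip along the grey rail from the first gap by the orange end to the third, at about 3–4 N. I then lifted it and pushed the blue case along the lane and into the third gap until it stopped at the back wall. The job was handed in at 15.4 s; no verdict is reported.

- **Blue case:** both final views show it in the third gap from the orange end, flat and square. Its near face stands level with the yellow and green cases beside it. The push met a firm stop at about 7 N along the gap (9 N in all).
- **Other things:** the yellow and green cases look unmoved in both views. The final crops do not show the bottle, pot or scoop, but the arm never went near them at low height. The gripper was clear of everything when I handed in.
- **Disagreement:** the two cameras placed the caddy about 7 mm apart in x and 4 mm in y. I used their mean and checked the fingertip against the rail marks and the case against the dividers. The case read about 29 mm in y in both views, which is the gap's centre.

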